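Warm the covered tins and check the plate temperature

TASK

Stand every covered tin upright on the dark warming plate, each directly on the plate, and turn the heat lever until it lines up with the red pointer. Then pick up the yellow infrared thermometer and hold it still for two seconds with its lens aimed straight at the round black measuring patch from about 10 cm away, with the tins and lever still as set. Finally lay the thermometer back down on its orange mat and turn the heat lever all the way off against its stop (the end nearest the plate), leaving the tins on the plate and without knocking over the spice jar.

Things in the scene. Friction and masses are not known exactly. Their poses are not given: they have to be found in the camera images.
- warmer: Fixed food warmer; place and yaw vary. Origin: on the table under the centre of its plate. Dark flat warming plate 200 (x) x 340 mm (y), top 30 mm above the table, front (-x) open; aluminium guard rails along its two y ends and back (+x), outside the plate, tops 45 mm high. Lever housing at its +y end, patch pedestal at its -y end.
- patch (a point): Centre of the round black measuring patch, 44 mm across, on a 62 mm sloping aluminium plate on a white pedestal (60 mm wide in y, 115 mm high); in the warmer's frame at (50, -215, 90) mm. It faces 45 degrees up and to the warmer's -x. Site axes are the warmer's: a level thermometer pointing along the warmer's +x sees it.
- heat_lever (a joint): Lever angle, 0 to 1.75 rad, about a vertical axis; 0 = off, at the stop nearest the plate; it grows clockwise seen from above. At value q the arm points, in the warmer's frame, in the direction pi + 0.5 - q about +z from +x (at 0.5 straight to -x). It stays where left (friction 0.15 N m, about 2 N at the knob).
- lever_axis (a point): Point on the lever's hinge axis, 55 mm above the table, at (-50, 270) mm in the warmer's frame, over the centre of the round white control housing (radius 100 mm, top 45 mm high). Its x axis points along the lever's arm towards the knob, z up.
- lever_knob (a point): Top centre of the upright black round knob at the lever's end: 22 mm diameter, from 59 to 105 mm above the table, 80 mm from the hinge axis, standing on the steel arm. Pinch it from above and follow the arc; being round it turns in the fingers.
- pointer: Red flat arrow on top of the control housing marking the wanted lever position (fixed in a run; 0.8 to 1.5 rad from off). Origin on the lever's hinge axis, 45 mm above the table; x points along the arrow, outward. The lever passes above it without touching.
- tin1: Covered loaf tin, loose (may be absent), 0.2-0.45 kg: grey steel box 100 (x) x 50 (y) mm with a flat lid 104 x 54 mm, lid top 54 mm above the underside; on it a brown wooden fin handle 50 mm long (x), 14 mm thick (y), from 54 to 86 mm above the underside: grip it there. Origin: centre of the underside, z up.
- tin2: Covered loaf tin, loose (may be absent), 0.2-0.45 kg: grey steel box 100 (x) x 50 (y) mm with a flat lid 104 x 54 mm, lid top 54 mm above the underside; on it a brown wooden fin handle 50 mm long (x), 14 mm thick (y), from 54 to 86 mm above the underside: grip it there. Origin: centre of the underside, z up.
- tin3: Covered loaf tin, loose (may be absent), 0.2-0.45 kg: grey steel box 100 (x) x 50 (y) mm with a flat lid 104 x 54 mm, lid top 54 mm above the underside; on it a brown wooden fin handle 50 mm long (x), 14 mm thick (y), from 54 to 86 mm above the underside: grip it there. Origin: centre of the underside, z up.
- tin4: Covered loaf tin, loose (may be absent), 0.2-0.45 kg: grey steel box 100 (x) x 50 (y) mm with a flat lid 104 x 54 mm, lid top 54 mm above the underside; on it a brown wooden fin handle 50 mm long (x), 14 mm thick (y), from 54 to 86 mm above the underside: grip it there. Origin: centre of the underside, z up.
- thermo: Yellow infrared thermometer, loose, 0.16 kg, lying flat on the orange mat: body 100 mm (x, from -62 to +38) x 36 mm (y) x 34 mm high, with a black round snout (30 mm diameter) along +x to +65 mm. Origin: centre of the underside (x = 0 is near the middle of the body), x towards the lens, z up. Grip it across y.
- lens (a point): Lens centre at the end of the snout, in the thermometer's frame at (65, 0, 17) mm; axes as the thermometer's; it looks along +x.
- mat: Orange flat mat fixed to the table, 110 mm (x) x 210 mm (y) x 4 mm thick. Origin: centre of its underside. The thermometer starts lying on it along y, lens towards +y.
- spice_jar: Glass spice jar standing among the tins, 54 mm diameter, 90 mm tall, loose; a bystander that must not be knocked over. Origin: centre of its underside, z up.

How it is judged:
On the way, in this order (a step that is already met when the one before it is completed fails the run):
1. every tin stands on the warming plate and the lever lines up with the red pointer (x of tin1 in the frame of warmer between -0.075 and 0.075 m and y of tin1 in the frame of warmer between -0.145 and 0.145 m and z of tin1 in the frame of warmer between 0.02 and 0.04 m and angle between each of tin1, tin2, tin3, tin4's own z axis and vertical below 0.12 rad and x of tin2 in the frame of warmer between -0.075 and 0.075 m and y of tin2 in the frame of warmer between -0.145 and 0.145 m and z of tin2 in the frame of warmer between 0.02 and 0.04 m and x of tin3 in the frame of warmer between -0.075 and 0.075 m and y of tin3 in the frame of warmer between -0.145 and 0.145 m and z of tin3 in the frame of warmer between 0.02 and 0.04 m and x of tin4 in the frame of warmer between -0.075 and 0.075 m and y of tin4 in the frame of warmer between -0.145 and 0.145 m and z of tin4 in the frame of warmer between 0.02 and 0.04 m and angle between the x axis of lever_axis and the x axis of pointer, either way round below 0.08 rad and linear speed of each of tin1, tin2, tin3, tin4 below 0.02 m/s), for 0.3 s.
2. the thermometer is held still, aimed at the black patch, tins and lever as set (x of tin1 in the frame of warmer between -0.075 and 0.075 m and y of tin1 in the frame of warmer between -0.145 and 0.145 m and z of tin1 in the frame of warmer between 0.02 and 0.04 m and angle between each of tin1, tin2, tin3, tin4's own z axis and vertical below 0.12 rad and x of tin2 in the frame of warmer between -0.075 and 0.075 m and y of tin2 in the frame of warmer between -0.145 and 0.145 m and z of tin2 in the frame of warmer between 0.02 and 0.04 m and x of tin3 in the frame of warmer between -0.075 and 0.075 m and y of tin3 in the frame of warmer between -0.145 and 0.145 m and z of tin3 in the frame of warmer between 0.02 and 0.04 m and x of tin4 in the frame of warmer between -0.075 and 0.075 m and y of tin4 in the frame of warmer between -0.145 and 0.145 m and z of tin4 in the frame of warmer between 0.02 and 0.04 m and angle between the x axis of lever_axis and the x axis of pointer, either way round below 0.08 rad and x of patch in the frame of lens between 0.05 and 0.16 m and y of patch in the frame of lens between -0.018 and 0.018 m and z of patch in the frame of lens between -0.018 and 0.018 m and linear speed of thermo below 0.03 m/s and angular speed of thermo below 0.3 rad/s), for 1.2 s.
At the end, for the whole second after the job is handed in: Each tin upright, at rest, directly on the plate (origin within 75 mm in x, 145 mm in y of its centre); thermometer level, at rest on the mat (within 60 mm in x, 110 mm in y); lever under 0.08 rad. Earlier: lever within 0.08 rad of the pointer, aim within 18 mm from 50-160 mm (x of tin1 in the frame of warmer between -0.075 and 0.075 m and y of tin1 in the frame of warmer between -0.145 and 0.145 m and z of tin1 in the frame of warmer between 0.02 and 0.04 m and angle between each of tin1, tin2, tin3, tin4's own z axis and vertical below 0.12 rad and x of tin2 in the frame of warmer between -0.075 and 0.075 m and y of tin2 in the frame of warmer between -0.145 and 0.145 m and z of tin2 in the frame of warmer between 0.02 and 0.04 m and x of tin3 in the frame of warmer between -0.075 and 0.075 m and y of tin3 in the frame of warmer between -0.145 and 0.145 m and z of tin3 in the frame of warmer between 0.02 and 0.04 m and x of tin4 in the frame of warmer between -0.075 and 0.075 m and y of tin4 in the frame of warmer between -0.145 and 0.145 m and z of tin4 in the frame of warmer between 0.02 and 0.04 m and linear speed of each of tin1, tin2, tin3, tin4, thermo below 0.02 m/s and value of joint heat_lever below 0.08 rad and x of thermo in the frame of mat between -0.06 and 0.06 m and y of thermo in the frame of mat between -0.11 and 0.11 m and z of thermo in the frame of mat between -0.002 and 0.045 m and angle between thermo's own x axis and vertical between 1.42 and 1.72 rad); the robot touches nothing.
It fails at once if the spice jar is knocked over (angle between spice_jar's own z axis and vertical above 0.7 rad).
Of tin1, tin2, tin3, tin4 only 3 to 4 are there at a start; the rules pass over those that are not, and their reading is None.
At some moment in a run one of tin1, tin2, tin3, tin4, thermo may be knocked a few centimetres aside while the robot is not near it.
Once in a run the grip may slacken for a moment while it holds something.
It also fails if it takes over 208 s, if anything falls off the work surface, if the arm or the gripper's body presses on something with over 40 N, if the wrist force passes 120 N, or if a joint passes its speed limit or range.

ROBOT

A 6-joint arm with a two-finger parallel gripper is mounted at the origin on the work surface. World frame = base frame: x ahead of the robot, y to its left, z up, the work surface at z = 0. Lengths are in m, angles in rad, forces in N, time in s.
With the tool pointing down it reaches from about 0.375 to 0.925 m from the base axis. Payload 5.7 kg.
Tool frame: the origin (TCP) lies midway between the tips of the shut fingers; the grasp point (between the pads) lies 19 mm behind it; z points along the fingers, y is the line along which they close (so a half turn about z gives the same grasp; the last joint's range is limited). The gripper opens to 88 mm and grips with 3 to 60 N. Pads are 20 mm wide; open, the fingers measure 115 mm over their backs; the gripper's body (75 mm by 178 mm) begins 61 mm behind the grasp point.
Start: joints at [-1.305, 0.359, 1.51, -0, 1.272, -0.115], TCP at [0.223, -0.557, 0.223] pointing down, gripper open.
Joint ranges: [-2.97, 2.97], [-1.01, 2.36], [0.21, 2.38], [-0.96, 4.11], [0.2, 2.71], [-2.98, 2.98]. Speed limits (rad/s): [2.39, 2.39, 3.14, 3.14, 3.14, 3.14].

INTERFACE

Orientations are given as a unit quaternion [x, y, z, w].
In Python, from bench import move_ptp, servo_line, goto_joints, move_gripper, sleep, inverse_kinematics, capture, PlanningError, close_job, spot_in, silhouettes, current_clock, current_joint_pos, current_qvel, current_joint_torque, current_position, current_orientation, current_force, current_torque, current_finger_gap, current_grip_force gives the robot as it stands. Calls block until the motion is done:
- move_ptp(position, orientation): joint-space move of the TCP to a pose.
- servo_line(position, orientation=None, rate=0.15, contact_N=None): straight line of the TCP; orientation=None keeps the orientation; rate is the mean speed in m/s. With contact_N (N) it stops when the force on the tool has changed by that much, and returns True; else False.
- goto_joints(angles): joint-space move.
- move_gripper(opening): finger opening in m; the grip force is fixed at half the most; returns when the fingers have stopped.
- sleep(seconds).
- inverse_kinematics(position, orientation): joint angles nearest the present ones, or None.
- capture(name): name is "scene" or "side" or "wrist"; returns a dict with "image" (420x560x3 uint8, blue, green, red), "range_z" (420x560 float32, m along the optical axis (not along the pixel's ray), 0 where there is no reading), "intrinsics" (3x3 intrinsics, pixels), "R" (3x3) and "t" (3): a world point X has camera coordinates R X + t. Camera axes: x right, y down, z forward; pixel columns grow to the right and rows downward; lengths in m; the calibration is good to about 2 mm. A picture is of the moment at which its call begins.
A pose or a line that the arm cannot do raises PlanningError and nothing moves.
- close_job(): hands the job in; it is judged then, once.
Trained networks look in the newest picture that a camera, given by its name, has taken for a name from the list of things; names that differ only in an ending like _2 or _b are one class to them, and where a whole thing is asked for, a point or a joint stands for the part that bears it (a point fixed in the world has none). Each returns a list of dicts, best first, with "conf" (0 to 1); they miss things now and then, are a little off and sometimes report something else, mostly with a low value. They report only what shows in the picture. A call takes as long as a camera call.
- spot_in(camera, query): "xy" ([column, row] in pixels, amid what is visible of it).
- silhouettes(camera, query): "region" (420x560 bool, what is visible of it) and "xy" ([column, row] in pixels, amid what is visible of it).
Readings, each from a call of its own:
- current_clock(): time.
- current_joint_pos(): joint angles.
- current_qvel(): joint speeds.
- current_joint_torque(): joint torques, N m.
- current_position(): TCP position.
- current_orientation(): TCP orientation.
- current_force(): force on the tool from outside, world axes, zero at the start.
- current_torque(): the same for the moment, N m.
- current_finger_gap(): finger opening in m.
- current_grip_force(): force on a finger pad.
Only numpy, scipy, OpenCV 4.12 (cv2) and the standard library are available. Lean on these libraries where they do the work, as an engineer would, in place of code of your own. Each camera call takes 0.05 s, during which the arm holds its last target. There are 200 camera calls.

## Working session

There is one attempt and no reset: what is moved stays moved. The work goes in short steps, each a Python script; the robot and the scene stay as the last script left them, time stands still between calls to the robot, and variables do not carry over. Pictures are saved under pics/ and viewed, at most 14 in all, crops included, and the job is handed in when it is done.

```bash
ls; mkdir -p pics
python3 - <<'E'
from bench import *
import cv2
for n in("scene","side"):
    c=capture(n); cv2.imwrite(f"pics/{n}0.png",c["image"]); print(n,c["R"].round(3).tolist(),c["t"].round(3),c["intrinsics"][0,0])
    for q in("tin1","thermo","mat","spice_jar","warmer","pointer","lever_knob","patch","heat_lever"):
        print(q,[(round(d["conf"],2),[int(v) for v in d["xy"]]) for d in spot_in(n,q)])
print(current_orientation(),current_clock())
E
```

```text
pics
scene [[0.4, 0.916, 0.017], [0.72, -0.303, -0.625], [-0.567, 0.262, -0.781]] [-0.2   -0.339  1.375] 422.6431346972853
tin1 [(0.95, [125, 291]), (0.84, [155, 229]), (0.78, [196, 290])]
thermo [(0.72, [287, 182])]
mat [(0.81, [269, 190])]
spice_jar [(0.83, [198, 242])]
warmer [(0.78, [346, 222])]
pointer [(0.61, [399, 150])]
lever_knob [(0.95, [398, 160])]
patch [(0.97, [342, 225]), (0.51, [287, 182])]
heat_lever [(0.87, [395, 161])]
side [[0.965, -0.261, -0.001], [-0.198, -0.728, -0.656], [0.17, 0.633, -0.755]] [-0.525  0.14   1.228] 473.0625125813477
tin1 [(0.85, [358, 353]), (0.72, [286, 332]), (0.67, [360, 298]), (0.28, [298, 191])]
thermo [(0.74, [284, 332]), (0.68, [246, 212])]
mat [(0.63, [242, 237])]
spice_jar [(0.73, [314, 290])]
warmer [(0.79, [300, 192])]
pointer [(0.7, [298, 191])]
lever_knob [(0.87, [250, 139])]
patch []
heat_lever [(0.75, [248, 143]), (0.72, [284, 334])]
[ 9.81928609e-01  1.89251701e-01 -1.47058437e-06 -3.81718634e-05] 1.0
```

View pics/scene0.png

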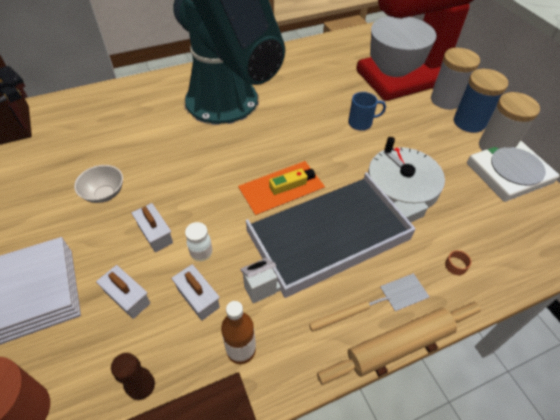

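View pics/side0.png

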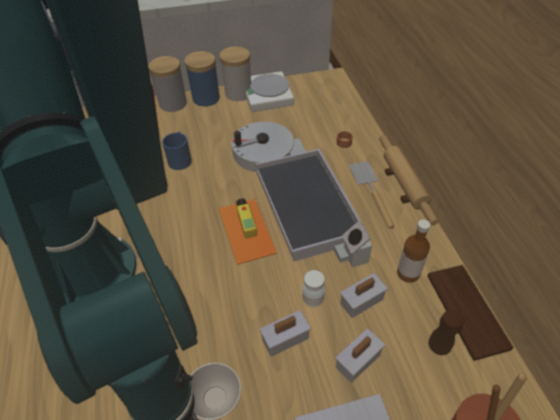

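Three tins (scene px (125,291), (155,229), (196,290)) surround the jar (198,242). The plate is centred near (330,230), the patch pedestal at (258,275), the knob at (390,145), the red arrow at (399,152) and the thermometer at (290,180). Next I localise them metrically.

```bash
cat > h.py <<'E'
from bench import *
import numpy as np, cv2
from scipy.spatial.transform import Rotation as Rn
def cloud(n,c=None):
    c=c or capture(n); z=c["range_z"]; K=c["intrinsics"]
    v,u=np.mgrid[:z.shape[0],:z.shape[1]]
    P=np.stack([(u-K[0,2])/K[0,0]*z,(v-K[1,2])/K[1,1]*z,z],-1)
    W=(P-c["t"])@c["R"]; W[z<=0]=np.nan
    return c["image"],W
def pix(c,X):
    p=c["intrinsics"]@(c["R"]@np.asarray(X)+c["t"]); return p[:2]/p[2]
def rect(p):
    r=cv2.minAreaRect((p*1000).astype(np.float32)); b=cv2.boxPoints(r)
    e=b[1]-b[0]; f=b[2]-b[1]
    L=e if np.hypot(*e)>np.hypot(*f) else f
    return np.array(r[0])/1000, np.arctan2(L[1],L[0]), sorted(np.round(r[1],0))
def keep(W,m,lo,hi,trim=1):
    m=m&(W[...,2]>lo)&(W[...,2]<hi)
    n,l,s,_=cv2.connectedComponentsWithStats(m.astype(np.uint8))
    if n<2: return W[m]
    return W[l==1+np.argmax(s[1:,4])]
def tins(n):
    out=[]
    im,W=cloud(n)
    for d in silhouettes(n,"tin1"):
        if d["conf"]<.3: continue
        p=keep(W,d["region"],.047,.061)
        if len(p)<40: continue
        c,a,s=rect(p[:,:2]); out.append((c,a,s,round(d["conf"],2),np.nanmedian(p[:,2])))
    return out
def down(yaw): # tool z down, tool y (closing line) at world angle yaw
    y=np.array([np.cos(yaw),np.sin(yaw),0]); z=np.array([0,0,-1.])
    return Rn.from_matrix(np.c_[np.cross(y,z),y,z]).as_quat()
E
python3 - <<'E'
from h import *
for n in("scene","side"):
    for c,a,s,k,z in tins(n): print(n,"tin",c.round(3),round(np.degrees(a),1),s,k,round(z,3))
    im,W=cloud(n); hsv=cv2.cvtColor(im,cv2.COLOR_BGR2HSV)
    for q,lo,hi in(("spice_jar",.02,.1),("thermo",.025,.05),("mat",0,.012),("lever_knob",.095,.115),("pointer",.04,.052)):
        for d in silhouettes(n,q)[:2]:
            p=keep(W,d["region"],lo,hi)
            if len(p)<4: print(n,q,"few");continue
            c,a,s=rect(p[:,:2]); print(n,q,round(d["conf"],2),c.round(3),round(np.degrees(a),1),s,p.mean(0).round(3),len(p))
    # dark plate
    p=keep(W,(hsv[...,2]<95)&(hsv[...,1]<110),.024,.036); c,a,s=rect(p[:,:2]); print(n,"plate",c.round(4),round(np.degrees(a),2),s,p[:,2].mean().round(4))
    red=((hsv[...,0]<6)|(hsv[...,0]>174))&(hsv[...,1]>150)
    p=W[red&(abs(W[...,2]-.046)<.01)&(np.hypot(W[...,0]-.6,W[...,1]-.2)<.5)]; 
    if len(p): print("red",p.mean(0).round(3),len(p),p.min(0).round(3),p.max(0).round(3))
E
```

```text
scene tin [ 0.587 -0.412] 26.4 [np.float64(54.0), np.float64(106.0)] 0.96 0.055
scene tin [ 0.442 -0.317] 13.1 [np.float64(54.0), np.float64(108.0)] 0.79 0.055
scene tin [ 0.649 -0.269] 17.6 [np.float64(55.0), np.float64(105.0)] 0.74 0.055
scene spice_jar 0.84 [ 0.539 -0.229] -50.2 [np.float64(51.0), np.float64(52.0)] [ 0.547 -0.23   0.069] 740
scene thermo 0.67 [0.426 0.059] -86.9 [np.float64(38.0), np.float64(126.0)] [0.43  0.053 0.037] 550
scene mat 0.88 [0.421 0.032] -87.8 [np.float64(117.0), np.float64(215.0)] [0.428 0.012 0.005] 1660
scene mat 0.66 [ 0.695 -0.253] -74.1 [np.float64(3.0), np.float64(42.0)] [ 0.695 -0.252  0.009] 24
scene lever_knob 0.78 [0.461 0.327] 15.4 [np.float64(17.0), np.float64(20.0)] [0.463 0.326 0.103] 51
scene pointer 0.51 [0.459 0.363] -36.3 [np.float64(6.0), np.float64(16.0)] [0.459 0.364 0.048] 8
scene pointer 0.48 [ 0.632 -0.39 ] -62.7 [np.float64(3.0), np.float64(50.0)] [ 0.631 -0.389  0.045] 53
scene plate [0.6048 0.0787] -86.29 [np.float64(186.0), np.float64(336.0)] 0.031
red [0.257 0.464 0.045] 127 [0.186 0.078 0.036] [0.488 0.523 0.054]
side t
[... 180 characters left out ...]
0 [np.float64(56.0), np.float64(104.0)] 0.59 0.053
side spice_jar 0.67 [ 0.531 -0.231] -59.2 [np.float64(52.0), np.float64(52.0)] [ 0.529 -0.239  0.069] 639
side thermo 0.74 [0.422 0.059] -88.4 [np.float64(36.0), np.float64(132.0)] [0.421 0.05  0.036] 442
side thermo 0.57 [ 0.582 -0.434] 0.2 [np.float64(43.0), np.float64(107.0)] [ 0.566 -0.435  0.035] 151
side mat 0.98 [0.416 0.031] -86.1 [np.float64(111.0), np.float64(216.0)] [0.414 0.014 0.003] 1703
side lever_knob 0.57 [0.454 0.326] 37.0 [np.float64(19.0), np.float64(20.0)] [0.456 0.326 0.102] 35
side plate [0.6051 0.0836] -85.48 [np.float64(201.0), np.float64(337.0)] 0.029
red [0.422 0.077 0.038] 2 [0.421 0.076 0.037] [0.424 0.078 0.039]
```

```bash
cat >> h.py <<'E'
C=np.array([.605,.081]); YAW=np.radians(4.1)
def w2(x,y,z=0):
    c,s=np.cos(YAW),np.sin(YAW); return np.array([C[0]+c*x-s*y,C[1]+s*x+c*y,z])
def best(pos,yaw):
    o=[]
    for k in(-1,0,1):
        q=down(yaw+k*np.pi); j=inverse_kinematics(list(pos),list(q))
        if j is not None: o.append((abs(j[5]),list(q)))
    return min(o,key=lambda t:t[0])[1]
def place(c,a,slot):
    """c,a tin centre, yaw ; slot=(x,y) in warmer"""
    g=a+np.pi/2; q=best([*c,.2],g); move_gripper(.05)
    move_ptp([*c,.17],q); servo_line([*c,.060],rate=.12)
    move_gripper(0.0); print("gap",current_finger_gap(),current_grip_force())
    servo_line([*c,.2],rate=.15); print("lifted gap",current_finger_gap(),current_force().round(1) if hasattr(current_force(),'round') else current_force())
    t=w2(*slot); q=best([*t[:2],.2],YAW+np.pi/2)
    move_ptp([*t[:2],.2],q); print("gap",current_finger_gap())
    servo_line([*t[:2],.115],rate=.15); hit=servo_line([*t[:2],.086],rate=.04,contact_N=6)
    print("hit",hit,current_position()[2],"t",current_clock())
    move_gripper(.05); servo_line([*t[:2],.2],rate=.2)
E
python3 - <<'E'
from h import *
place(np.array([.4405,-.317]),np.radians(12.5),(0,.1))
for c,a,s,k,z in tins("scene"): print("tin",c.round(3),round(np.degrees(a),1),s,k,round(z,3))
E
```

```text
gap 0.013817253495747861 29.98410701751709
lifted gap 0.013722340456262848 [-1.  -0.1 -3.6]
gap 0.013525432877639994
hit True 0.0897701231676222 t 9.8083
tin [0.61  0.161] 30.8 [np.float64(46.0), np.float64(108.0)] 0.91 0.054
tin [ 0.587 -0.411] 27.2 [np.float64(54.0), np.float64(105.0)] 0.79 0.055
tin [0.532 0.339] 20.2 [np.float64(55.0), np.float64(93.0)] 0.33 0.053
```

Run:
```python
from h import *
place(np.array([.5855,-.412]),np.radians(26.6),(0,0))
capture("scene")
for n in("scene","side"):
  for c,a,s,k,z in tins(n): print("tin",c.round(3),round(np.degrees(a),1),s,k,round(z,3))
c=capture("side");cv2.imwrite("pics/side1.png",c["image"])
```

```text
gap 0.013995784937922875 29.990168809890747
lifted gap 0.013907674809910934 [-0.2 -0.1 -3.6]
gap 0.013414727993924657
hit True 0.08961080946568489 t 19.6
tin [0.608 0.161] 27.9 [np.float64(43.0), np.float64(108.0)] 0.98 0.054
tin [0.618 0.062] 30.2 [np.float64(44.0), np.float64(108.0)] 0.88 0.054
tin [ 0.648 -0.269] 17.4 [np.float64(54.0), np.float64(107.0)] 0.87 0.055
tin [0.596 0.06 ] -18.7 [np.float64(41.0), np.float64(105.0)] 0.9 0.054
tin [ 0.645 -0.27 ] 16.6 [np.float64(55.0), np.float64(104.0)] 0.9 0.053
tin [0.588 0.157] -16.8 [np.float64(38.0), np.float64(104.0)] 0.6 0.054
```

View pics/side1.png

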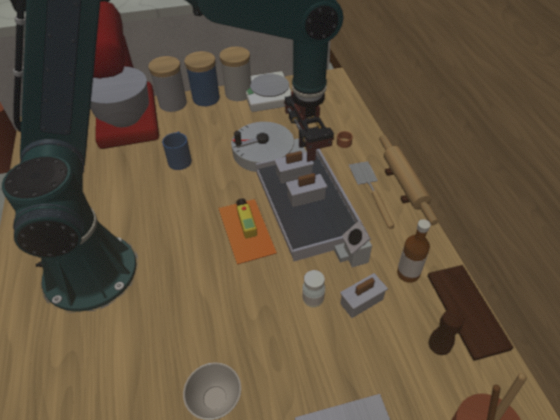

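Two tins stand on the plate (px (295,165), (307,188)) and the third is at (363,294) by the jar. I'll place it next, then take a wrist view of the lever.

Run:
```python
from h import *
place(np.array([.6465,-.2695]),np.radians(17.1),(0,-.1))
p=[.50,.25,.42]; move_ptp(p,best(p,YAW+np.pi/2))
c=capture("wrist");cv2.imwrite("pics/wrist1.png",c["image"]); np.savez("w1.npz",**c)
print(c["R"].round(2),c["t"].round(3),pix(c,[*w2(-.05,.27)[:2],.045]))
```

```text
gap 0.01368133008391014 29.99201864004135
lifted gap 0.013756432764687396 [-0.6  0.3 -1.9]
gap 0.013941330319983894
hit True 0.08959587272472795 t 28.0083
[[-0.07  1.   -0.  ]
 [ 0.96  0.07  0.27]
 [ 0.27  0.02 -0.96]] [-0.214 -0.582  0.441] [331.52132428 195.45798261]
```

View pics/wrist1.png

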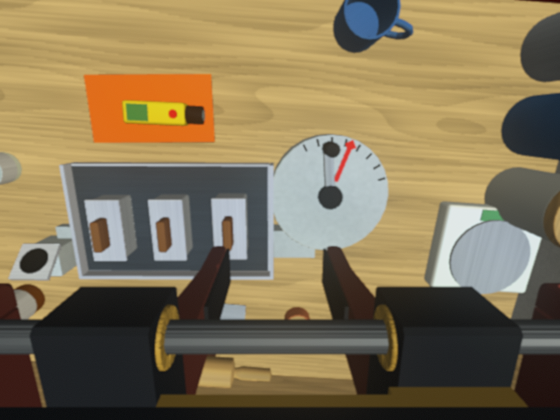

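The wrist view shows all three tins on the plate, the hub at about (330,197), the knob at (331,150), the red arrow from (337,180) to (351,143), the patch at (34,260) and the thermometer at (165,112). Measuring from this image.

Run:
```python
from h import *
c=dict(np.load("w1.npz")); im,W=cloud("wrist",c); hsv=cv2.cvtColor(im,cv2.COLOR_BGR2HSV)
v,u=np.mgrid[:420,:560]
# housing top
m=(abs(W[...,2]-.045)<.004)&(u>265)&(u<395)&(v>125)&(v<255); p=keep(W,m,.04,.05)
(cx,cy),r=cv2.minEnclosingCircle((p[:,:2]*1000).astype(np.float32)); print("housing",cx,cy,r,p[:,2].mean())
red=((hsv[...,0]<8)|(hsv[...,0]>172))&(hsv[...,1]>120)&(u>325)&(u<365)&(v>135)&(v<190)
# intersect with z=.046 plane
K=c["intrinsics"];Rm=c["R"];t=c["t"]
def ray(uv,z):
    d=np.c_[(uv[:,0]-K[0,2])/K[0,0],(uv[:,1]-K[1,2])/K[1,1],np.ones(len(uv))]@Rm; o=-Rm.T@t
    return o+d*((z-o[2])/d[:,2])[:,None]
uv=np.c_[u[red],v[red]].astype(float); p=ray(uv,.046)[:,:2]
mu=p.mean(0); d=np.linalg.svd(p-mu)[2][0]
print("pointer n",len(p),"mean",mu.round(4),"dir",np.degrees(np.arctan2(*(d*-np.sign(d[0]))[::-1])))
for nm,m in(("knob",(W[...,2]>.095)&(W[...,2]<.112)&(abs(u-331)<20)&(abs(v-150)<20)),):
    q=W[m]; print(nm,q.mean(0).round(4),rect(q[:,:2]),len(q))
q=keep(W,(hsv[...,2]<100)&(u>60)&(u<280)&(v>160)&(v<285),.024,.036); print("plate",rect(q[:,:2]))
# hinge dark hub
m=(hsv[...,2]<70)&(abs(u-330)<18)&(abs(v-197)<16); print("hub",W[m].mean(0).round(4), rect(W[m][:,:2]))
m=(hsv[...,2]<60)&(abs(u-34)<22)&(abs(v-260)<20); q=W[m];print("patch",np.nanmedian(q,0).round(4),rect(q[:,:2]))
yel=(hsv[...,0]>18)&(hsv[...,0]<35)&(hsv[...,1]>150)&(u>110)&(u<215)&(v>90)&(v<135)
q=W[yel]; print("yellow",rect(q[:,:2]),q[:,2].mean())
blk=(hsv[...,2]<70)&(abs(u-197)<15)&(abs(v-115)<14); q=W[blk];print("snout",np.nanmean(q,0).round(4))
print(C,YAW,"pred hinge",w2(-.05,.27),"patch",w2(.05,-.215))
```

```text
housing 553.0139770507812 325.8492126464844 122.45680236816406 0.04579384772720485
pointer n 186 mean [0.4723 0.3604] dir 164.21224815416429
knob [0.4563 0.3281 0.1051] (array([0.45633902, 0.32864807]), np.float32(-0.74856436), [np.float64(21.0), np.float64(21.0)]) 189
plate (array([0.60670697, 0.07476624]), np.float32(-1.5009686), [np.float64(196.0), np.float64(331.0)])
hub [0.5342 0.3406 0.064 ] (array([0.53489771, 0.34082346]), np.float32(-1.4532275), [np.float64(35.0), np.float64(36.0)])
patch [ 0.6681 -0.135   0.0912] (array([ 0.66714136, -0.13541075]), np.float32(-1.3549864), [np.float64(27.0), np.float64(41.0)])
yellow (array([0.42169196, 0.04947739]), np.float32(-1.5415729), [np.float64(36.0), np.float64(102.0)]) nan
snout [0.4212 0.112  0.0345]
[0.605 0.081] 0.0715584993317675 pred hinge [0.53582365 0.34673414 0.        ] patch [ 0.67024399 -0.1298749   0.        ]
```

```bash
cat >> h.py <<'E'
C=np.array([.6035,.076]); YAW=np.radians(4.05); H=np.array([.5345,.3407])
def lever(a0,a1,over=0):
    P=lambda a,z:[H[0]+.0795*np.cos(a),H[1]+.0795*np.sin(a),z]
    q=best(P(a0,.15),(a0+a1)/2-np.pi/2); move_gripper(.05)
    move_ptp(P(a0,.16),q); print("contact",servo_line(P(a0,.074),rate=.1,contact_N=8)); move_gripper(0.); print("gap",current_finger_gap())
    for a in np.linspace(a0,a1,max(4,int(abs(a1-a0)/.08)))[1:]: servo_line(P(a,.074),rate=.05)
    print(current_force(),"t",current_clock())
    move_gripper(.05); servo_line(P(a1,.16),rate=.15)
def measure():
    p=[.50,.25,.42]; move_ptp(p,best(p,YAW+np.pi/2)); c=capture("wrist"); im,W=cloud("wrist",c)
    u0,v0=pix(c,[*H,.1]); v,u=np.mgrid[:420,:560]
    k=W[(W[...,2]>.097)&(W[...,2]<.112)&(np.hypot(W[...,0]-H[0],W[...,1]-H[1])<.11)][:,:2]
    kc=k.mean(0); d=kc-H; print("knob",kc.round(4),"r",np.hypot(*d).round(4),"deg",np.degrees(np.arctan2(d[1],d[0]))%360,len(k))
    return c
E
python3 - <<'E'
from h import *
lever(np.radians(188.9),np.radians(163.4))
c=measure(); cv2.imwrite("pics/wrist2.png",c["image"]); cv2.imwrite("pics/wrist2c.png",cv2.resize(c["image"][120:260,260:400],None,fx=4,fy=4,interpolation=cv2.INTER_CUBIC))
E
```

```text
contact False
gap 0.021306211052557283
[-4.69496483 -1.38425994  5.90047375] t 35.9083
knob [0.4582 0.3612] r 0.079 deg 164.93571330882236 188
```

View pics/wrist2c.png

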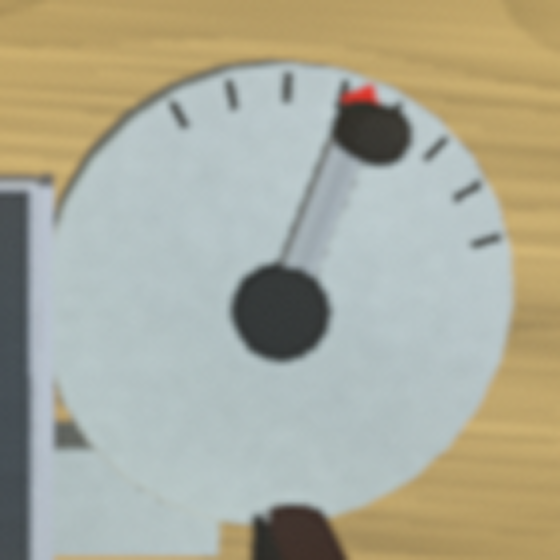

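The arm now covers the red arrow, with the knob at 164.9° against a pointer of about 163.5°, so it lines up. Next is the thermometer.

```bash
cat >> h.py <<'E'
def thermo(n,c=None,lo=.02,hi=.2):
    c=c or capture(n); im,W=cloud(n,c); hsv=cv2.cvtColor(im,cv2.COLOR_BGR2HSV)
    m=(hsv[...,0]>22)&(hsv[...,0]<34)&(hsv[...,1]>150)&(hsv[...,2]>90)&(W[...,2]>lo)&(W[...,2]<hi)&(W[...,0]<.62)&(W[...,0]>.33)
    m=cv2.morphologyEx(m.astype(np.uint8),cv2.MORPH_CLOSE,np.ones((9,9)))
    n_,l,s,_=cv2.connectedComponentsWithStats(m); q=W[l==1+np.argmax(s[1:,4])]; q=q[(q[:,2]>lo)&(q[:,2]<hi)]
    top=np.percentile(q[:,2],90); q=q[q[:,2]>top-.01]
    return rect(q[:,:2]),top,len(q)
E
python3 - <<'E'
from h import *
for n in("wrist","scene","side"): print(n,thermo(n))
for n in("scene","side"):
    im,W=cloud(n); d=silhouettes(n,"spice_jar")
    for e in d[:1]: q=keep(W,e["region"],.02,.1); print("jar",rect(q[:,:2])[0])
P=np.array([.669,-.133,.09])
for s in(-1,1):
    for pos,ax in(([.4215,.0615,.008],91),([.504,-.145,.079],4.05)):
        print(s,pos,inverse_kinematics(pos,list(down(np.radians(ax)+s*np.pi/2))))
E
```

```text
wrist ((array([0.42205231, 0.02179392]), np.float32(-1.5405358), [np.float64(33.0), np.float64(99.0)]), np.float64(0.04026149526451965), 1027)
scene ((array([0.42826489, 0.01930263]), np.float32(-1.5409099), [np.float64(34.0), np.float64(100.0)]), np.float64(0.04136824907082473), 366)
side ((array([0.42159286, 0.01567215]), np.float32(-1.5212827), [np.float64(33.0), np.float64(99.0)]), np.float64(0.03924716930007061), 235)
jar [ 0.53927368 -0.22968066]
jar [ 0.53052557 -0.23145241]
-1 [0.4215, 0.0615, 0.008] [-1.75797976e-02  4.65140261e-01  2.09061434e+00 -4.44089210e-16
  5.85838057e-01 -3.50330901e-02]
-1 [0.504, -0.145, 0.079] [-4.11891324e-01  4.30999524e-01  1.82537569e+00 -4.44089210e-16
  8.85217444e-01  1.08821917e+00]
1 [0.4215, 0.0615, 0.008] None
1 [0.504, -0.145, 0.079] [-4.11891324e-01  4.30999524e-01  1.82537569e+00 -4.44089210e-16
  8.85217444e-01 -2.05337349e+00]
```

The thermometer has been knocked about 3 cm, so I'll use its new pose.

Run:
```python
from h import *
ax=np.radians(92); g=[.423,.0315]; q=down(ax-np.pi/2).tolist()
move_gripper(.07); move_ptp([*g,.13],q); print(servo_line([*g,.010],rate=.1,contact_N=8),current_position())
move_gripper(0.); print("gap",current_finger_gap())
servo_line([*g,.14],rate=.12); print("gap",current_finger_gap())
YW=YAW; P=np.array([.669,-.133,.09]); d=np.array([np.cos(YW),np.sin(YW)])
o=P[:2]-.165*d; q=down(YW-np.pi/2).tolist()
move_ptp([*o,.15],q); servo_line([*o,.079],rate=.1); print("gap",current_finger_gap(),current_position(),current_clock())
for n in("scene","side"):
    c=capture(n); cv2.imwrite(f"pics/{n}3.png",cv2.resize(c["image"][130:350,140:460] if n=="scene" else c["image"][120:340,200:480],None,fx=2.4,fy=2.4)); 
    try: print(n,thermo(n,c,.05,.15))
    except Exception as e: print(e)
print("expect body centre",o-.012*d)
```

```text
False [0.42341174 0.03149687 0.01037578]
gap 0.03595517544637181
gap 0.03556122968640856
gap 0.03585443137868656 [ 0.50483765 -0.14472296  0.07940684] 45.875
scene ((array([ 0.50310638, -0.14521338]), np.float32(0.05557856), [np.float64(37.0), np.float64(85.0)]), np.float64(0.11034283127040509), 333)
side ((array([ 0.46562021, -0.15202289]), np.float32(0.0038019165), [np.float64(31.0), np.float64(47.0)]), np.float64(0.10715448356379917), 93)
expect body centre [ 0.49244201 -0.14550098]
```

View pics/scene3.png

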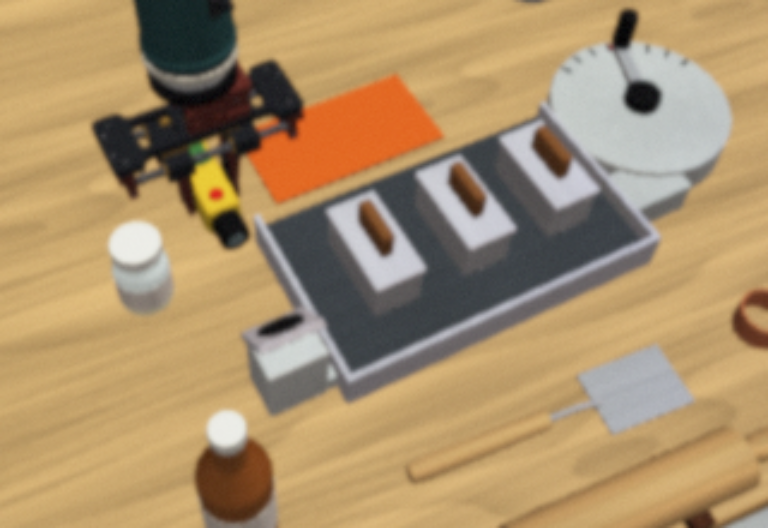

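View pics/side3.png

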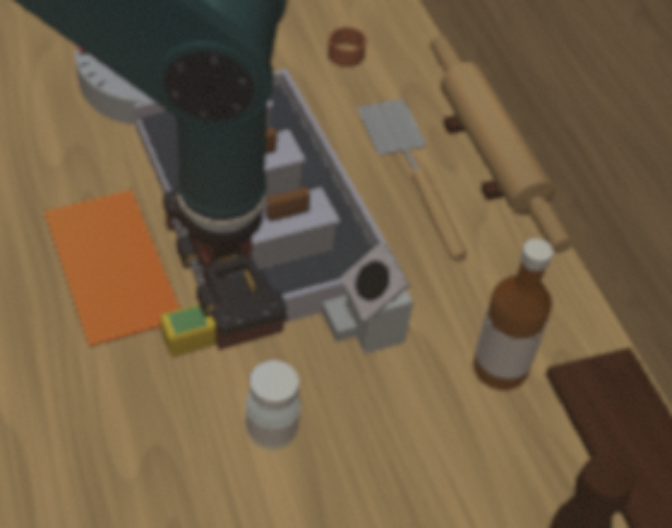

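The thermometer sits in front of the patch at the right spot and heading: 3.2° against 4.05°, y within 1 mm. The tins and lever are still as set. I'll hold, return it, then turn the lever off.

Run:
```python
from h import *
p0=current_position()
sleep(2.8); print("gap",current_finger_gap(),current_position()-np.array(p0))
c=capture("scene"); print(thermo("scene",c,.05,.15))
p=np.array(p0); servo_line([p[0],p[1],.15],rate=.1)
ax=np.radians(92); g=[.421,.034]; q=down(ax-np.pi/2).tolist()
move_ptp([*g,.13],q); servo_line([*g,.03],rate=.1); print(servo_line([*g,.009],rate=.03,contact_N=5),current_position(),current_finger_gap())
move_gripper(.07); servo_line([*g,.15],rate=.12)
c=measure(); cv2.imwrite("pics/wrist4.png",c["image"]); print(thermo("wrist",c),current_clock())
```

```text
gap 0.036350363488548816 [-0.00066941  0.00019726 -0.00070063]
((array([ 0.50272931, -0.14447888]), np.float32(-0.018887432), [np.float64(35.0), np.float64(89.0)]), np.float64(0.10970512914418272), 330)
True [0.42072054 0.03402802 0.00995835] 0.03570724594360793
knob [0.458  0.3613] r 0.0792 deg 164.95517717781937 184
((array([0.41908636, 0.02420826]), np.float32(-1.5369886), [np.float64(33.0), np.float64(98.0)]), np.float64(0.040224224341751685), 1028) 55.9917
```

View pics/wrist4.png

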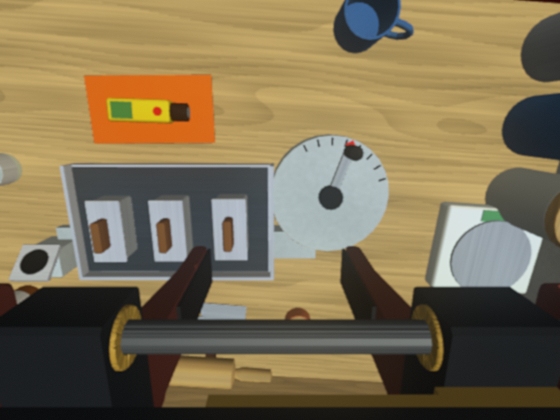

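The thermometer lies on the mat, and all three tins are on the plate. Before turning the lever off, I'll check its alignment close up.

Run:
```python
from h import *
p=[.57,.345,.30]; move_ptp(p,best(p,YAW+np.pi/2)); c=capture("wrist"); np.savez("w5.npz",**c)
im,W=cloud("wrist",c); im=im.copy(); hsv=cv2.cvtColor(im,cv2.COLOR_BGR2HSV)
K=c["intrinsics"];Rm=c["R"];t=c["t"]; o=-Rm.T@t; print("cam",o.round(3))
v,u=np.mgrid[:420,:560]
red=((hsv[...,0]<8)|(hsv[...,0]>172))&(hsv[...,1]>140)&(np.hypot(W[...,0]-H[0],W[...,1]-H[1])<.11)&(W[...,2]>.035)&(W[...,2]<.06)
q=W[red]; print("red n",len(q),q.mean(0).round(4),q.min(0).round(4),q.max(0).round(4))
# hinge from housing rim: top surface points fit
m=(abs(W[...,2]-.045)<.003)&(hsv[...,1]<60)&(np.hypot(W[...,0]-H[0],W[...,1]-H[1])<.12); 
hub=W[(hsv[...,2]<80)&(np.hypot(W[...,0]-H[0],W[...,1]-H[1])<.03)&(W[...,2]>.058)]; print("hub",rect(hub[:,:2]),np.median(hub[:,2]))
k=W[(W[...,2]>.1)&(W[...,2]<.112)&(np.hypot(W[...,0]-H[0],W[...,1]-H[1])<.11)]; print("knob",rect(k[:,:2]))
arm=W[(abs(W[...,2]-.056)<.004)&(np.hypot(W[...,0]-H[0],W[...,1]-H[1])<.065)&(np.hypot(W[...,0]-H[0],W[...,1]-H[1])>.025)]
mu=arm.mean(0)[:2]; d=np.linalg.svd(arm[:,:2]-mu)[2][0]; d*=-np.sign(d[0]); print("arm",mu,np.degrees(np.arctan2(d[1],d[0])),len(arm))
u0,v0=map(int,pix(c,[.48,.355,.06])); a,b=max(v0-75,0),max(u0-100,0)
cv2.imwrite("pics/w5.png",cv2.resize(im[a:a+150,b:b+200],None,fx=4,fy=4,interpolation=cv2.INTER_CUBIC))
```

```text
cam [0.494 0.34  0.463]<stdin>:7: RuntimeWarning: Mean of empty slice.
  ret = um.true_divide(
Traceback (most recent call last):
ValueError: zero-size array to reduction operation minimum which has no identity
```

Run:
```python
from h import *
c=dict(np.load("w5.npz")); im=c["image"]; u0,v0=map(int,pix(c,[.49,.352,.06])); a,b=max(v0-75,0),max(u0-100,0)
cv2.imwrite("pics/w5.png",cv2.resize(im[a:a+150,b:b+200],None,fx=4,fy=4,interpolation=cv2.INTER_CUBIC))
```

```text
(no output)
```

View pics/w5.png

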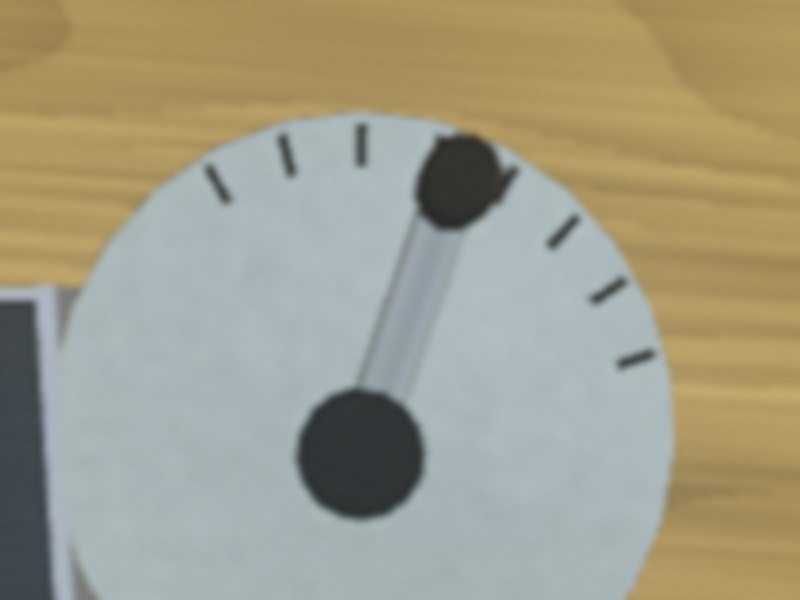

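The arm fully hides the arrow from directly above, so it is aligned. Turning the lever off now.

Run:
```python
from h import *
lever(np.radians(164.6),np.radians(213.2))
c=measure(); cv2.imwrite("pics/wrist6.png",c["image"]); print(thermo("wrist",c),current_clock())
```

```text
contact False
gap 0.021365763775649978
[-4.77986062  5.56136919  5.55630507] t 62.3
knob [0.4677 0.298 ] r 0.0793 deg 212.6257541182735 181
((array([0.41906461, 0.02444398]), np.float32(-1.5379088), [np.float64(33.0), np.float64(99.0)]), np.float64(0.04023183661168268), 1038) 64.7417
```

View pics/wrist6.png

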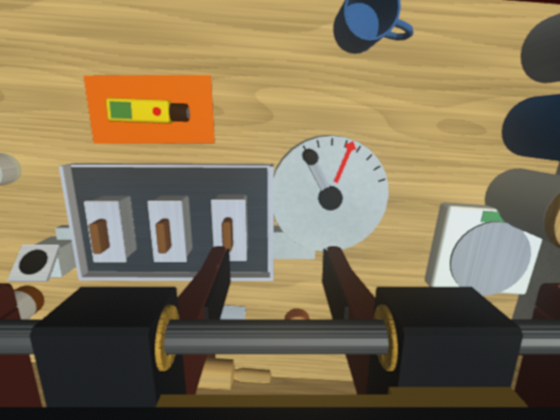

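The knob reads 212.6°, where off is about 212.7°. A short extra push will confirm the stop.

Run:
```python
from h import *
lever(np.radians(212.6),np.radians(216))
c=measure(); print(thermo("wrist",c),current_clock())
im,W=cloud("wrist",c); m=(W[...,2]>.108)&(W[...,2]<.125)&(W[...,0]>.5)&(W[...,0]<.72)&(abs(W[...,1]-.076)<.16)
n,l,s,ce=cv2.connectedComponentsWithStats(m.astype(np.uint8))
print("fins",[W[l==i].mean(0).round(3).tolist() for i in range(1,n) if s[i,4]>20])
print("jar",[d["conf"] for d in (capture("scene"),spot_in("scene","spice_jar"))[1]])
close_job()
```

```text
contact False
gap 0.02152241327587936
[-7.92208793 14.02471529  3.88279127] t 69.5833
knob [0.4676 0.298 ] r 0.0793 deg 212.54455692856035 182
((array([0.41909488, 0.02445702]), np.float32(-1.5409354), [np.float64(33.0), np.float64(99.0)]), np.float64(0.040204242061496115), 1037) 73.3
fins [[0.61, -0.016, 0.115], [0.602, 0.083, 0.116], [0.592, 0.181, 0.116]]
jar [0.61]
the job is handed in; nothing more can be done
```

I handed the job in at about 73 s (no verdict came back): all three tins present were upright on the plate, the lever was set on the pointer and later turned off against its stop, the thermometer was held on the patch for 2.8 s and is back on its mat, and I saw no sign of the spice jar being knocked over.

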